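Ruler flush along the bento tier

TASK

I want to know whether the shallow bento tier will fit the fridge door shelf. Pick up the long aluminium ruler by its raised grip and lay it flat on the counter, one long edge flush along the long side of the shallow bento tier that faces the robot, with the ruler's middle at the middle of that side. Leave both bento tiers standing where they are.

Things in the scene. Friction and masses are not known exactly. Their poses are not given: they have to be found in the camera images.
- ruler: Long aluminium ruler, loose, 110-180 g, lying between the two tiers, pointing away from the robot: plate 220 (x) by 64 (y) by 5 mm, both long edges marked and alike (use either), with an upright grip rib along its middle, 120 mm long (x), 12 mm thick, 25 mm tall, rib top 30 mm above the counter. Origin: centre of the underside, z up. Not the plain wooden 150 mm ruler.
- tier_shallow: Shallow one of two clear plastic bento tiers, loose, 280-460 g, left or right of the ruler: open tray with upright 4 mm walls and white rim, 110 (x) by 170 (y) by 38 mm high, one partition across its middle making two compartments. Origin: centre of the underside. -x points to the robot (within 20 degrees): the long side to use is its face at x = -55 mm.
- tier_deep: The other clear bento tier, loose, 350 g: same outline, 110 (x) by 170 (y) mm, but 56 mm high and without a partition; a small green binder clip lies in it. Origin: centre of the underside, axes as for the shallow tier. It stands on the other side of the ruler and stays there.

How it is judged:
On the way:
1. the ruler is picked up off the counter (height (world z) of ruler above 0.015 m), for 0.1 s.
At the end, for the whole second after the job is handed in: The ruler lies flat and still on the counter along the robot-facing long side of the shallow tier: at its middle within 12 mm of that side, within 10 degrees of parallel, middles within 20 mm of each other; both tiers within 25 mm of where they began (x of ruler in the frame of tier_shallow between -0.099 and -0.082 m and y of ruler in the frame of tier_shallow between -0.02 and 0.02 m and angle between the x axis of ruler and the y axis of tier_shallow, either way round below 0.175 rad and height (world z) of ruler below 0.006 m and angle between ruler's own z axis and vertical below 0.08 rad and linear speed of ruler below 0.02 m/s and distance of each of tier_shallow, tier_deep from where it was at the start of the episode below 0.025 m); the robot touches nothing.
It fails at once if the shallow tier is shoved more than 25 mm (distance of tier_shallow from where it was at the start of the episode above 0.025 m).
It fails at once if the deep tier is shoved more than 25 mm (distance of tier_deep from where it was at the start of the episode above 0.025 m).
It also fails if it takes over 42 s, if anything falls off the work surface, if the arm or the gripper's body presses on something with over 40 N, if the wrist force passes 120 N, or if a joint passes its speed limit or range.

ROBOT

A 6-joint arm with a two-finger parallel gripper is mounted at the origin on the work surface. World frame = base frame: x ahead of the robot, y to its left, z up, the work surface at z = 0. Lengths are in m, angles in rad, forces in N, time in s.
With the tool pointing down it reaches from about 0.3 to 1 m from the base axis. Payload 5.1 kg.
Tool frame: the origin (TCP) lies midway between the tips of the shut fingers; the grasp point (between the pads) lies 19 mm behind it; z points along the fingers, x is the direction in which the jaws open and shut, and the axes are right-handed (so a half turn about z gives the same grasp; the last joint's range is limited). The gripper opens to 95 mm and grips with 3 to 60 N. Pads are 20 mm wide; open, the fingers measure 119 mm over their backs; the gripper's body (75 mm by 180 mm) begins 59 mm behind the grasp point.
Start: joints at [-1.409, 0.124, 1.65, -0, 1.367, -0.083], TCP at [0.158, -0.631, 0.215] pointing down, gripper open.
Joint ranges: [-2.61, 2.61], [-1.02, 2.33], [0.03, 2.71], [-1.35, 4.49], [0.32, 2.68], [-2.91, 2.91]. Speed limits (rad/s): [2.57, 2.57, 3.14, 3.14, 3.14, 3.14].

INTERFACE

Orientations are given as a unit quaternion [w, x, y, z].
In Python, from rig import r, fingers, solver, readout, eyes, ticket gives the robot as it stands. Calls block until the motion is done:
- r.reach(position, orientation): joint-space move of the TCP to a pose.
- r.move_straight(position, v=0.15, ori=None, until_force=None): straight line of the TCP; ori=None keeps the orientation; v is the mean speed in m/s. With until_force (N) it stops when the force on the tool has changed by that much, and returns True; else False.
- r.move_joints(angles): joint-space move.
- fingers.ungrasp() and fingers.grasp(force=None): open the fingers fully, or close them until they stop; force is the grip in N (None keeps the last).
- r.pause(seconds).
- solver.ik(position, orientation): joint angles nearest the present ones, or None.
- readout.observe(): the state.
- eyes.grab_frame(name): name is "scene" or "top" or "wrist"; returns the picture (480x640x3 uint8, red, green, blue); there is no depth.
- eyes.camera_info(name): a dict with "fovy" (degrees; the focal length in pixels is half the picture's height over the tangent of half this angle, whatever the lens; pixels are square), "cx", "cy" (the principal point, pixels), "position" and "orientation" of the camera in the world; the wrist camera has in their place "T_tool_cam" (4x4, takes a point from camera to tool coordinates, whose origin is the TCP and whose axes are the tool frame's). Camera axes: x right, y down, z forward; pixel columns grow to the right and rows downward; lengths in m; the calibration is good to about 2 mm. A picture is of the moment at which its call begins: read the wrist's pose just before it. camera_info takes no time and is no camera call.
A pose or a line that the arm cannot do raises r.PlanningError and nothing moves.
- ticket.hand_in(): hands the job in, once; it reports no verdict.
The state is a dict: "time_s": time; "qpos": joint angles; "joint_velocities": joint speeds; "tau": joint torques, N m; "tcp_pos": TCP position; "eef_rot": TCP orientation; "ft_force": force on the tool from outside, world axes, zero at the start; "ft_torque": the same for the moment, N m; "width": finger opening in m.
Only numpy, scipy, OpenCV 4.12 (cv2) and the standard library are available. Lean on these libraries where they do the work, as an engineer would, in place of code of your own. Each camera call takes 0.05 s, during which the arm holds its last target. There are 200 camera calls.

## Working session

There is one attempt and no reset: what is moved stays moved. The work goes in short steps, each a Python script; the robot and the scene stay as the last script left them, time stands still between calls to the robot, and variables do not carry over. Pictures are saved under pics/ and viewed, about 8 in all and at most 12, crops included, and the job is handed in when it is done.

```bash
mkdir -p pics; ls
python3 - <<'E'
from rig import r, fingers, solver, readout, eyes, ticket
import cv2
for n in ("top","scene"):
    print(n,eyes.camera_info(n)); cv2.imwrite(f"pics/{n}0.png",eyes.grab_frame(n)[:,:,::-1])
print(eyes.camera_info("wrist")); s=readout.observe(); print(s["time_s"],s["tcp_pos"],s["eef_rot"])
E
```

```text
pics
top {'fovy': 43.578797923910855, 'cx': 320.5602662987489, 'cy': 242.085967953065, 'position': array([ 0.50920242, -0.01587006,  0.92207309]), 'orientation': array([-0.02530071,  0.70908791, -0.70446662,  0.0167628 ])}
scene {'fovy': 47.39452336575816, 'cx': 316.6892231152938, 'cy': 247.30324453588509, 'position': array([0.98150582, 0.55286937, 0.73924296]), 'orientation': array([-0.11617196,  0.29516154,  0.8746625 , -0.36653683])}
{'fovy': 63.16408887218198, 'cx': 312.473941249958, 'cy': 243.4724735126203, 'T_tool_cam': array([[ 9.99999906e-01,  3.26912125e-04,  2.85827694e-04,
         6.98809648e-04],
       [-3.97355096e-04,  9.54362789e-01,  2.98649476e-01,
        -8.50121959e-02],
       [-1.75151180e-04, -2.98649562e-01,  9.54362829e-01,
        -1.70558213e-01],
       [ 0.00000000e+00,  0.00000000e+00,  0.00000000e+00,
         1.00000000e+00]])}
0.1 [ 0.15740977 -0.63005215  0.21349291] [-6.28145786e-04  7.88150080e-01 -6.15482375e-01 -7.09383675e-04]
```

View pics/top0.png

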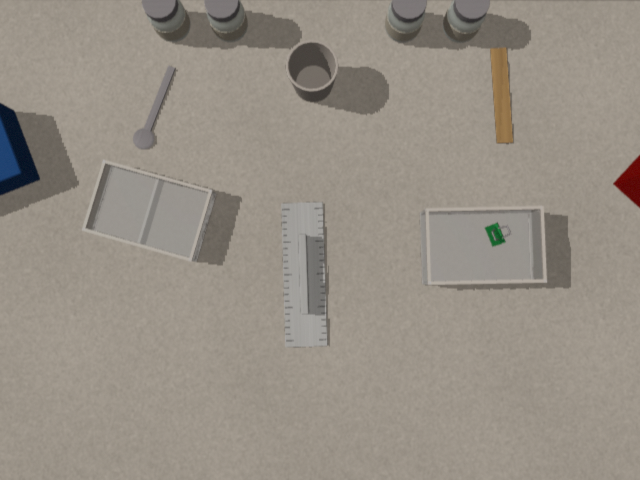

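View pics/scene0.png

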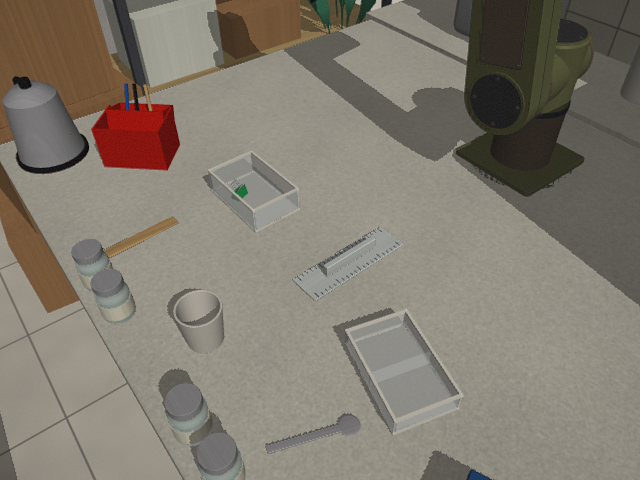

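The top view shows the partitioned shallow tier on the left, at about (85–212, 163–259) px and tilted. The ruler is near (304, 275), and the deep tier with the clip is on the right at (427–545, 208–285). The scene view agrees. Next I'll enlarge crops of both.

Run:
```python
import cv2
a=cv2.imread("pics/top0.png")[150:355,75:341]; cv2.imwrite("pics/c1.png",cv2.resize(a,None,fx=3,fy=3,interpolation=cv2.INTER_CUBIC))
a=cv2.imread("pics/scene0.png")[220:440,285:475]; cv2.imwrite("pics/c2.png",cv2.resize(a,None,fx=2.7,fy=2.7,interpolation=cv2.INTER_CUBIC))
```

```text
(no output)
```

View pics/c1.png

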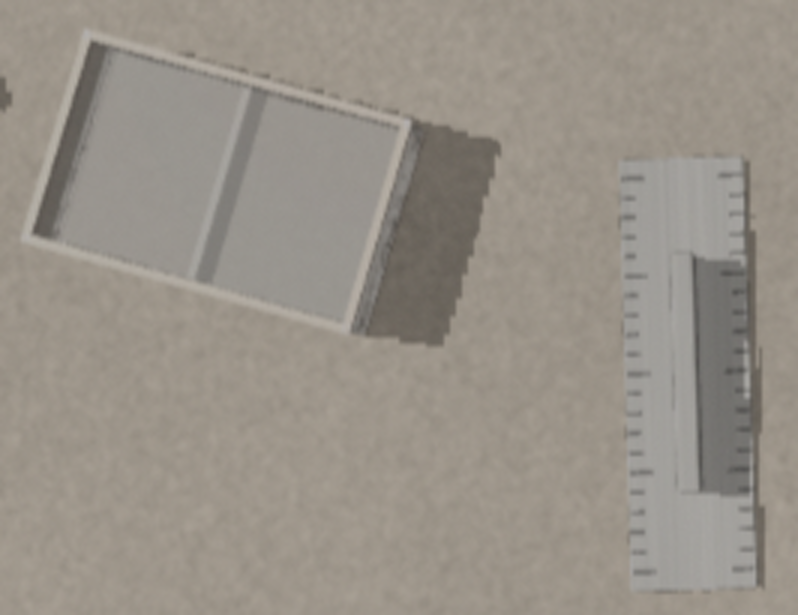

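View pics/c2.png

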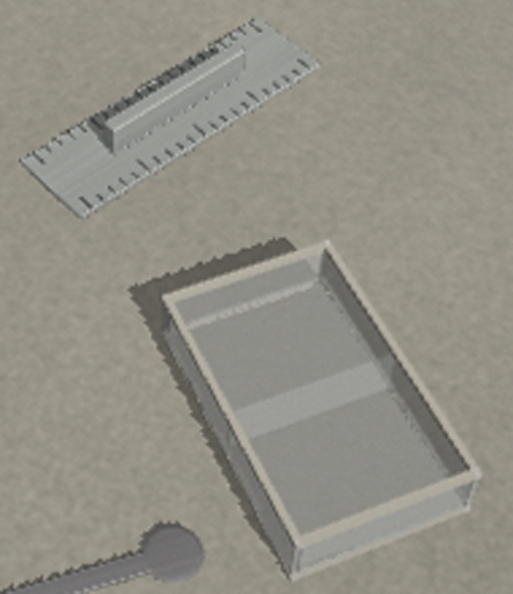

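In crop 1 the tier's rim corners are (88,32), (412,122), (350,332) and (24,238), and the ruler's corners are (619,159), (744,156), (757,588) and (630,591). The rib top runs from (683,252) to (690,491). Crop 2 shows the same corners from the side, so I can triangulate.

```bash
cat > h.py <<'E'
import numpy as np, cv2
from scipy.spatial.transform import Rotation as R
from rig import r, fingers, solver, readout, eyes, ticket
def P(n):
    c=eyes.camera_info(n); f=240/np.tan(np.radians(c["fovy"]/2))
    K=np.array([[f,0,c["cx"]],[0,f,c["cy"]],[0,0,1]]); q=c["orientation"]
    Rm=R.from_quat(np.r_[q[1:],q[0]]).as_matrix()
    return K,Rm,np.array(c["position"])
def ray(n,uv,z):
    K,Rm,p=P(n); d=(Rm@np.linalg.inv(K)@np.c_[uv,np.ones(len(uv))].T).T
    return p+d*((z-p[2])/d[:,2])[:,None]
def tri(a,b):
    M=[]
    for n in("top","scene"):
        K,Rm,p=P(n); M.append(K@np.c_[Rm.T,-Rm.T@p])
    X=cv2.triangulatePoints(M[0],M[1],np.float64(a).T,np.float64(b).T); return (X[:3]/X[3]).T
def down(th): # tool z down, tool x at world angle th
    Rm=np.array([[np.cos(th),np.sin(th),0],[np.sin(th),-np.cos(th),0],[0,0,-1]]).astype(float)
    q=R.from_matrix(Rm).as_quat(); return [q[3],*q[:3]]
E
python3 - <<'E'
from h import *
np.set_printoptions(precision=4,suppress=True)
c1=lambda L:(np.array(L)+.5)/3-.5+[75,150]
c2=lambda L:(np.array(L)+.5)/2.7-.5+[285,220]
T1=c1([(88,32),(412,122),(350,332),(24,238)]);T2=c2([(295,540),(165,296),(328,242),(480,473)])
U1=c1([(619,159),(744,156),(757,588),(630,591)]);U2=c2([(84,217),(20,160),(255,18),(320,66)])
B1=c1([(683,252),(690,491)]);B2=c2([(110,127),(241,52)])
for n,a,b,z in(("tier",T1,T2,.038),("ruler",U1,U2,.005),("rib",B1,B2,.03)):
    X=tri(a,b);A=ray("top",a,z);S=ray("scene",b,z)
    print(n);print(np.c_[X,A[:,:2],S[:,:2]])
    print("ctr tri",X.mean(0),"top",A.mean(0),"scene",S.mean(0))
    if len(A)==4:
        print("sides",np.linalg.norm(A-np.roll(A,-1,0),axis=1))
        for Q in(A,S,X):
            d=Q[0]+Q[1]-Q[2]-Q[3];print("x-axis deg",np.degrees(np.arctan2(d[1],d[0])))
    else: print("len",np.linalg.norm(A[0]-A[1]),np.degrees(np.arctan2(*(A[0]-A[1])[1::-1])))
E
```

```text
tier
[[0.6824 0.3185 0.0393 0.6822 0.3194 0.6825 0.3176]
 [0.6378 0.1572 0.0371 0.6379 0.1569 0.638  0.1579]
 [0.5337 0.1859 0.0366 0.5337 0.1856 0.5347 0.1866]
 [0.579  0.3485 0.0377 0.5791 0.3482 0.579  0.3486]]
ctr tri [0.6082 0.2525 0.0376] top [0.6082 0.2525 0.038 ] scene [0.6086 0.2527 0.038 ]
sides [0.1684 0.1081 0.1689 0.107 ]
x-axis deg -15.533694784199572
x-axis deg -16.12369362092728
x-axis deg -15.798123877156087
ruler
[[ 0.6237  0.0573  0.0036  0.6241  0.0566  0.6236  0.0589]
 [ 0.6266 -0.0076  0.0031  0.626  -0.0074  0.6279 -0.0065]
 [ 0.4075 -0.0164  0.0024  0.4067 -0.0154  0.4109 -0.0155]
 [ 0.4048  0.0485  0.0017  0.4047  0.0487  0.4081  0.0503]]
ctr tri [0.5156 0.0204 0.0027] top [0.5154 0.0206 0.005 ] scene [0.5176 0.0218 0.005 ]
sides [0.0641 0.2195 0.0642 0.2196]
x-axis deg 2.0838334102155494
x-axis deg 2.3239722806185297
x-axis deg 2.2954770717486057
rib
[[0.5747 0.0226 0.0272 0.5747 0.0223 0.5762 0.0249]
 [0.456  0.0183 0.0227 0.4566 0.0179 0.4611 0.024 ]]
ctr tri [0.5154 0.0205 0.0249] top [0.5157 0.0201 0.03  ] scene [0.5186 0.0244 0.03  ]
len 0.11816564607423757 2.172287975542144
```

Everything agrees with the stated sizes: rim height about 0.0376 m, sides 108 × 169 mm and ruler 64 × 220 mm. The tier centre is at (0.608, 0.2525) with yaw −15.7°, and the ruler is at (0.5155, 0.0205) with yaw 2.2°.

If I opened the jaws fully at the goal, a finger would hit the tier wall. So I'll set the ruler down about 35 mm short, release it, and push it flush by its rib. Now I'll pick it up.

```bash
cat >> h.py <<'E'
TC=np.array([.6082,.2525]); TY=np.radians(-15.7); u=np.array([np.cos(TY),np.sin(TY)]); v=np.array([-u[1],u[0]])
def at(x,y,z): return np.r_[TC+x*u+y*v,z]
def st(m=""):
    s=readout.observe(); print(m,"t %.1f"%s["time_s"],np.round(s["tcp_pos"],4),"w %.4f"%s["width"],"F",np.round(s["ft_force"],1)); return s
E
python3 - <<'E'
from h import *
for a,b in((at(-.125,0,.1),TY),(at(-.13,0,.1),TY+np.pi/2),(at(-.13,0,.1),TY-np.pi/2)): print(solver.ik(a,down(b)))
c=[.5155,.0205]; o=down(np.radians(2.2-90))
r.reach([*c,.10],o); st("above")
print(r.move_straight([*c,.009],v=.08,until_force=8)); st("down")
fingers.grasp(30); st("grip")
r.move_straight([*c,.13],v=.12); st("lift")
cv2.imwrite("pics/lift.png",eyes.grab_frame("scene")[:,:,::-1])
E
```

```text
[ 4.35832604e-01  3.90302703e-02  1.94142900e+00 -4.44089210e-16
  1.16113338e+00  7.09849296e-01]
[ 4.41656685e-01  3.14919060e-02  1.94918778e+00 -4.44089210e-16
  1.16091297e+00 -8.55122950e-01]
[ 4.41656685e-01  3.14919060e-02  1.94918778e+00 -4.44089210e-16
  1.16091297e+00  2.28646970e+00]
above t 2.8 [0.5158 0.0199 0.1002] w 0.0952 F [-0.3 -0.1  0.5]
False
down t 4.0 [0.5161 0.0205 0.0097] w 0.0948 F [-0.1 -0.4  0.5]
grip t 5.3 [0.5155 0.0205 0.009 ] w 0.0119 F [ 0.1  0.2 -0.2]
lift t 6.5 [0.5147 0.0205 0.1289] w 0.0118 F [-0.9  0.4 -1.9]
```

View pics/lift.png

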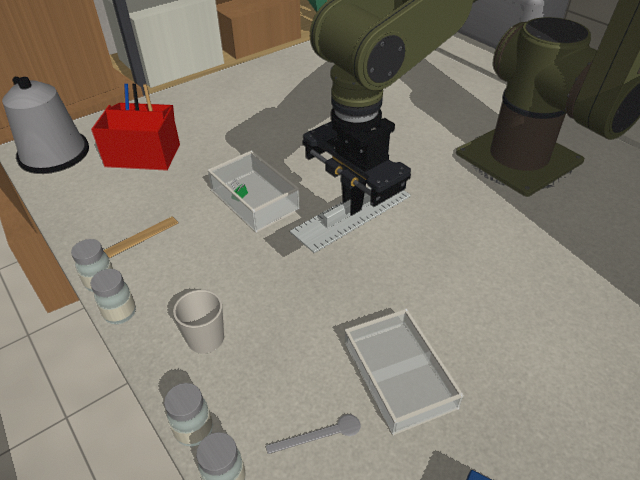

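The ruler is held level, running from (293,235) to (408,195), and the opening of 11.8 mm matches the 12 mm rib. Now I'll place it short, release, and push.

Run:
```python
from h import *
o=down(TY)
r.reach(at(-.125,0,.13),o); st("over")
r.move_straight(at(-.125,0,.025),v=.12)
print(r.move_straight(at(-.125,0,.0085),v=.04,until_force=5)); st("set")
fingers.ungrasp(); st("open")
r.move_straight(at(-.125,0,.09),v=.12)
o2=down(TY+np.pi/2)
r.reach(at(-.150,0,.09),o2)
print(r.move_straight(at(-.150,0,.013),v=.1,until_force=6)); st("pushstart")
print(r.move_straight(at(-.1095,0,.013),v=.03,until_force=6)); st("pushed")
r.move_straight(at(-.125,0,.013),v=.1)
r.move_straight(at(-.125,0,.10),v=.15)
r.reach([.42,-.1,.2],down(TY+np.pi/2)); st("aside")
a=eyes.grab_frame("top")[:,:,::-1]; b=eyes.grab_frame("scene")[:,:,::-1]
cv2.imwrite("pics/top1.png",a); cv2.imwrite("pics/scene1.png",b)
cv2.imwrite("pics/c3.png",cv2.resize(a[150:350,50:316],None,fx=3,fy=3,interpolation=cv2.INTER_CUBIC))
```

```text
over t 7.5 [0.4879 0.2856 0.1296] w 0.0117 F [ 0.   0.3 -1.2]
True
set t 9.0 [0.4878 0.2863 0.0088] w 0.0116 F [0.3 0.1 3. ]
open t 10.4 [0.487  0.2859 0.0081] w 0.0952 F [ 0.6  0.2 -1.3]
False
pushstart t 13.5 [0.4644 0.2934 0.0137] w 0.0949 F [0.1 1.  0.3]
False
pushed t 15.0 [0.5029 0.2821 0.0129] w 0.0951 F [-0.7  1.1 -0.4]
aside t 17.6 [ 0.4201 -0.0994  0.1995] w 0.0950 F [ 0.  -0.1 -0.2]
```

View pics/c3.png

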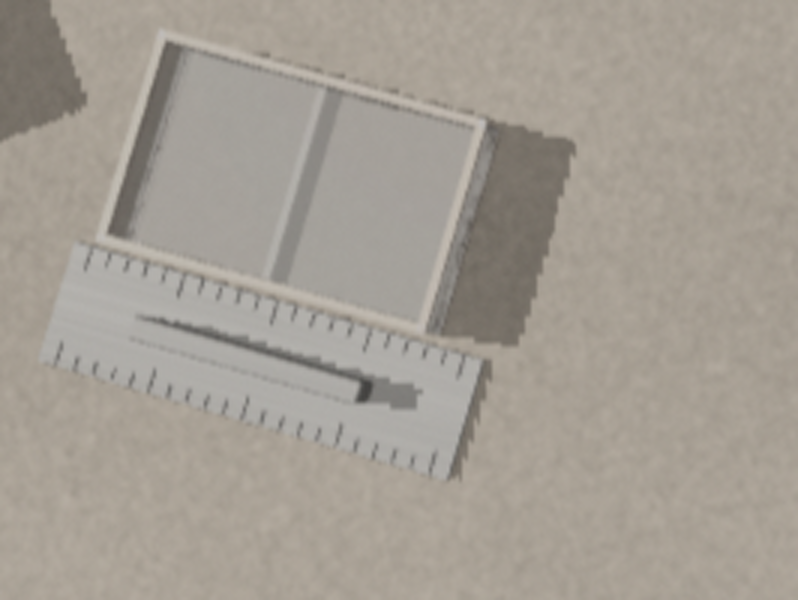

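The tier is where it started: its rim corners are (162,31), (487,122), (426,333) and (99,238), the same as before after the 75 px crop shift. The ruler lies along it with corners (77,241), (488,360), (449,481) and (40,361). I'll compute its offset from the tier.

Run:
```python
from h import *
np.set_printoptions(precision=4,suppress=True)
c=lambda L:(np.array(L)+.5)/3-.5+[50,150]
U=ray("top",c([(77,241),(488,360),(449,481),(40,361)]),.005)[:,:2]
T=ray("top",c([(162,31),(487,122),(426,333),(99,238)]),.038)[:,:2]
print("tier",T.mean(0)); d=U.mean(0)-T.mean(0); print("ruler in tier",d@u,d@v, "from TC",(U.mean(0)-TC)@u)
e=U[0]+U[3]-U[1]-U[2]; print("yaw",np.degrees(np.arctan2(e[1],e[0]))-90, "sides",np.linalg.norm(U-np.roll(U,-1,0),axis=1))
e=T[0]+T[3]-T[1]-T[2]; print("tier yaw",np.degrees(np.arctan2(e[1],e[0]))-90)
a=cv2.imread("pics/scene1.png")[200:440,240:480]; cv2.imwrite("pics/c4.png",cv2.resize(a,None,fx=2.4,fy=2.4,interpolation=cv2.INTER_CUBIC))
```

```text
tier [0.6082 0.2525]
ruler in tier -0.09169333268903397 -0.0015430387466747486 from TC -0.0916916388560999
yaw -15.710319165616426 sides [0.2207 0.0643 0.219  0.064 ]
tier yaw -15.544856271102944
```

View pics/c4.png

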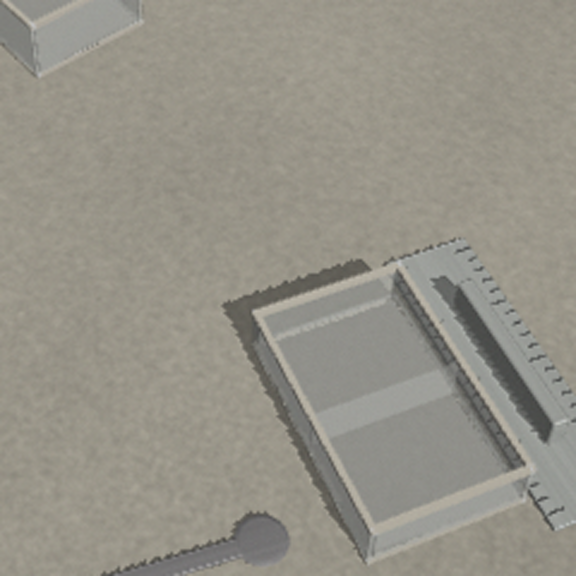

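The ruler lies flat and parallel, with its middle 1.5 mm off in y and a gap of about 4.7 mm. That's within tolerance but not really flush, so I'll give it a gentle 3.5 mm nudge. There's plenty of time left.

Run:
```python
from h import *
o2=down(TY+np.pi/2)
r.reach(at(-.125,-.0015,.09),o2)
print(r.move_straight(at(-.120,-.0015,.013),v=.1,until_force=6)); st("start")
print(r.move_straight(at(-.106,-.0015,.013),v=.02,until_force=5)); st("pushed")
r.move_straight(at(-.118,-.0015,.013),v=.08)
r.move_straight(at(-.118,-.0015,.10),v=.15)
r.reach([.42,-.1,.2],o2); st("aside")
a=eyes.grab_frame("top")[:,:,::-1]
cv2.imwrite("pics/top2.png",a)
d=cv2.absdiff(a,cv2.imread("pics/top0.png"))[200:300,420:555]; print("deep tier diff",d.mean())
cv2.imwrite("pics/c5.png",cv2.resize(a[150:350,50:316],None,fx=3,fy=3,interpolation=cv2.INTER_CUBIC))
```

```text
False
start t 20.1 [0.4929 0.2838 0.0137] w 0.0949 F [ 1.3 -0.7  0.5]
False
pushed t 20.9 [0.5059 0.2796 0.0129] w 0.0952 F [ 0.2 -0.1  0.6]
aside t 23.5 [ 0.4201 -0.0994  0.1995] w 0.0950 F [-0.1  0.7 -0.5]
deep tier diff 11.61367901234568
```

View pics/c5.png

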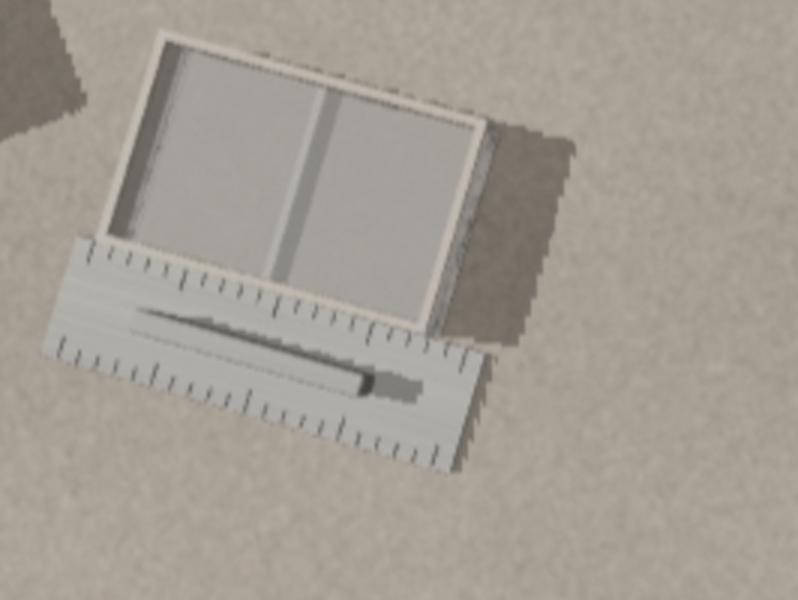

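The tier's rim corners haven't moved. The ruler's corners are now (80,235), (491,353), (453,473) and (42,354), about 3.5 mm closer, which puts x at about −0.088. The deep tier's base corner in the scene view, about (256,231), also hasn't moved. The arm is clear, so I'm handing in.

Run:
```python
from h import *
c=lambda L:(np.array(L)+.5)/3-.5+[50,150]
U=ray("top",c([(80,235),(491,353),(453,473),(42,354)]),.005)[:,:2].mean(0)-TC
print(U@u,U@v); ticket.hand_in()
```

```text
-0.08785439779019107 -0.0019537478045501843
the job is handed in; nothing more can be done
```

The ruler is lying flat along the robot-facing long side of the shallow tier, and I've handed the job in; no verdict was reported. I picked it up by its rib and set it down about 35 mm short, because the jaws had no room to open beside the tier wall. Then I released it and pushed it flush by the rib in two gentle strokes.

| Check from the last pictures | Result | Allowed |
|---|---|---|
| Ruler x in the shallow tier's frame | −0.088 m, a gap of about 1 mm | −0.099 to −0.082 m |
| Middles apart along the side | about 2 mm | 20 mm |
| Off parallel (measured before the last 3.5 mm nudge) | about 0.2° | 10° |
| Time used when the arm was clear | 23.5 s | 42 s |

- **Shallow tier:** its rim corners showed no movement in the pictures.
- **Deep tier:** a before/after image difference over it came out non-zero (mean 11.6). I put that down to the arm or its shadow in that part of the picture, but did not confirm it. In the scene view, its base corner was unmoved before the last nudge, and the arm never pushed near it.
- **Rib height:** my two-view measurement came out 3–7 mm below the stated 30 mm. I used the stated height, and the grip then closed to 11.8 mm on the 12 mm rib.

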